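# Puff-test the gas sniffer, then hold it on the burner's test spot

### The arm

A 6-joint arm with a two-finger parallel gripper is mounted at the origin on the work surface. World frame = base frame: x ahead of the robot, y to its left, z up, the work surface at z = 0. Lengths are in m, angles in rad, forces in N, time in s.
With the tool pointing down it reaches from about 0.325 to 0.775 m from the base axis. Payload 5.5 kg.
Tool frame: the origin (TCP) lies at the very end of the fingers, on their centre line; the grasp point (between the pads) lies 19 mm behind it; z points along the fingers, y is the direction in which the jaws open and shut (so a half turn about z gives the same grasp; the last joint's range is limited). The gripper opens to 85 mm and grips with 20 to 120 N. Pads are 22 mm wide; open, the fingers measure 114 mm over their backs; the gripper's body (76 mm by 85 mm) begins 54 mm behind the grasp point. The pads swing forward as they close: fully open they stand 13 mm farther back than shut.
Start: joints at [1.05, 0.091, 1.231, -0, 1.82, -0.057], TCP at [0.268, 0.537, 0.231] pointing down, gripper open.
Joint ranges: [-2.87, 2.87], [-0.86, 2.18], [0.17, 2.46], [-1.51, 4.65], [0.06, 2.69], [-2.65, 2.65]. Speed limits (rad/s): [2.57, 2.57, 3.01, 3.14, 3.14, 3.14].

### API

Orientations are given as a 3x3 rotation matrix whose columns are the frame's x, y, z axes.
In Python, from rig import read_state, capture, get_calibration, sign_off, trace gives the robot as it stands.
- The arm moves only by the shell command python3 -m jog 'ROWS' [FORCE]. ROWS is JSON, a list of rows, each a list of 3 entries, a list of its own where there are three numbers: the shift along the world's x, y, z in units of 25 mm (1.0 is 25 mm), then the turn about the world's z in units of 5 degrees (1.0 is 5 degrees), then the opening, from -1 (shut) to 1 (fully open). A call has 1 to 10 rows; each row is the pose to reach, as a shift and turn from the pose commanded when the call began; what a row does not reach only later rows make up. A row lasts 1/12 s, in which the tool goes at most 41.7 mm and 7.16 degrees, less where a joint would pass 70% of its speed; a pose out of reach is approached as far as the arm can. A call with a gripper value outside its range is refused whole. The fingers move at their own pace and stop on an object; FORCE is the grip in N (left out, the last holds). Time passes only in rows, so rows that repeat a pose let the fingers close. It gives the time, the measured TCP pose, the force and the opening at its end, in the units of the state.
- read_state(): the state, without advancing time (a new reading comes with each control period).
- capture(name): name is "scene" or "side" or "wrist"; returns (picture, depth): 420x560x3 uint8, blue, green, red; 420x560 float32, m along the optical axis (not along the pixel's ray), 0 where there is no reading.
- get_calibration(name): a dict with "K" (3x3 intrinsics, pixels), "view" (4x4, takes a point from world to camera coordinates). Camera axes: x right, y down, z forward; pixel columns grow to the right and rows downward; lengths in m; the calibration is good to about 2 mm. A picture is of the moment at which its call begins: read the wrist's pose just before it. get_calibration takes no time and is no camera call; for the wrist camera it gives the pose at the moment of the call.
- sign_off(): hands the job in, once; it reports no verdict.
Trained networks look in the newest picture that a camera, given by its name, has taken for a name from the list of things; names that differ only in an ending like _2 or _b are one class to them, and where a whole thing is asked for, a point or a joint stands for the part that bears it (a point fixed in the world has none). Each returns a list of dicts, best first, with "conf" (0 to 1); they miss things now and then, are a little off and sometimes report something else, mostly with a low value. They report only what shows in the picture. A call takes as long as a camera call. They do not tell look-alikes from the thing itself.
- trace(camera, name): "pixels" (420x560 bool, what is visible of it) and "position" ([column, row] in pixels, amid what is visible of it).
The state is a dict: "clock": time; "joint_pos": joint angles; "joint_vel": joint speeds; "joint_efforts": joint torques, N m; "tcp_pos": TCP position; "ee_rot": TCP orientation; "force": force on the tool from outside, world axes, zero at the start; "ft_torque": the same for the moment, N m; "gripper_width": finger opening in m.
Only numpy, scipy, OpenCV 4.12 (cv2) and the standard library are available. Lean on these libraries where they do the work, as an engineer would, in place of code of your own. Each camera call takes 0.05 s, during which the arm holds its last target. There are 200 camera calls.

### The job

Leak-check the gas burner: with the sniffer probe still standing in its holder, press the cap of the test-gas can beside it fully down for a moment and let it spring back up. Then draw the probe out of the holder and set its sprung nose gently on the middle of the ring on the burner's sloping block, the probe square to that face and the nose pushed in about half-way. Finish while holding it there: do not let go or put the probe down, and leave the other things where they stand.

Things in the scene. Friction and masses are not known exactly. Their poses are not given: they have to be found in the camera images.
- station: test station, fixed: grey board 85 (x) x 230 (y) x 12 mm on the bench, turned by up to 0.4 rad, left or right of the burner; origin at the centre of its underside. At its y = +65 mm an aluminium gas can 54 mm across, neck top 134 mm above the bench, with a sprung cap; at y = -65 mm the holder in which the probe stands. A thin copper pipe (look only) joins them
- holder (a point): centre of the top of the holder, a black 46 x 46 mm block, 72 mm above the bench, with an upright 16 mm round hole 60 mm deep
- cap_top (a point): centre of the top of the can's sprung cap, a white disc 32 mm across, 161 mm above the bench when up, 27 mm above the can's neck; the cap moves straight down
- cap (a joint): how far the cap is pressed, m: 0 up, 0.006 fully down. It starts to move at 2.7 N, is fully down at 8.1 N, and springs back by itself
- probe: sniffer probe, about 105 g, loose, upright in the holder. Its z runs along it from nose to handle; origin on the axis at the underside of its 36 x 6 mm flange, which rests on the holder. Above it a 24 x 24 mm square handle, z = 6 to 80 mm, sides along its x and y: grip here. Below, a 10 mm shaft to z = -40 mm, then an 8 mm round-ended nose to z = -54 mm. Raise it 60 mm to clear the holder
- tip (a point): the very end of the probe's nose, on its axis, 54 mm below the flange when the nose is out
- nose (a joint): how far the sprung nose is pushed into the shaft, m: 0 out, 0.010 fully in. It starts to move at 1 N and takes 0.5 N more for each mm (3.5 N half-way, 6 N fully in)
- burner: gas burner, fixed: blue canister 110 mm across at its collar, origin at the centre of its underside. In front (own -x, towards the robot, turned by up to 0.5 rad) a grey block with a sloping face, 52 x 50 mm; at own x = +28 mm an upright brass tube 26 mm across, 172 mm tall; a knob at own +y (to y = 60 mm, z = 106 mm)
- spot (a point): centre of the dark ring (inside diameter about 20 mm, small dot in the middle) on the burner's sloping face, 110 mm above the bench, 14 mm in front of the burner's centre. Its z is the face's outward normal: up and leaning 0.45 rad (26 degrees) to the burner's front; its y lies level. Rigid
- reagent: bystander: glass jar with a blue cap, 64 mm across, 130 mm tall; origin at the centre of its underside
- carton: bystander: yellow carton 70 x 120 x 60 mm; origin at the centre of its underside
- beaker: bystander: glass beaker 68 mm across, 90 mm tall; origin at the centre of its underside
- dish: bystander: white ceramic dish 60 mm across, 20 mm tall; origin at the centre of its underside
Not all that is in view belongs to the job. There is more than one size of the probe; the job needs the largest.

How it is judged:
On the way, in this order (a step that is already met when the one before it is completed fails the run):
1. cap pressed fully down while the probe stands in its holder (value of joint cap above 0.0045 m and z of probe in the frame of station below 0.082 m), for 0.1 s.
2. cap let back up (value of joint cap below 0.0015 m and z of probe in the frame of station below 0.095 m), for 0.1 s.
3. probe drawn out of the holder, in the fingers (height (world z) of tip above 0.074 m and contact force between the fingers and probe above 1 N and contact force between probe and station below 0.05 N), for 0.1 s.
At the end, for the whole second after the job is handed in: Nose end within 7 mm of the spot, probe within 0.2 rad of the face's normal, nose pushed in 1.5 to 9 mm, 1 to 9 N on the burner, probe held in the fingers and clear of the station; cap up (under 1.5 mm); no bystander over 30 mm from its start (distance between tip and spot below 0.007 m and angle between the z axis of probe and the z axis of spot, either way round below 0.2 rad and value of joint nose between 0.0015 and 0.009 m and contact force between probe and burner between 1 and 9 N and contact force between the fingers and probe above 1 N and contact force between probe and station below 0.05 N and value of joint cap below 0.0015 m and distance of each of reagent, carton, beaker, dish from where it was at the start of the episode below 0.03 m); the arm keeps its last pose, push and grip.
It fails at once if the probe is pressed hard on the burner (over 18 N) (contact force between probe and burner above 18 N).
It fails at once if a bystander is moved by over 30 mm (distance of any of reagent, carton, beaker, dish from where it was at the start of the episode above 0.03 m).
It also fails if it takes over 45 s, if anything falls off the work surface, if the arm or the gripper's body presses on something with over 40 N, if the wrist force passes 120 N, or if a joint passes its speed limit or range.

## Working session

There is one attempt and no reset: what is moved stays moved. The work goes in short steps, Python scripts to look and compute and a shell command to move; the robot and the scene stay as the last step left them, time stands still between calls to the robot, and variables do not carry over. Pictures are saved under pics/ and viewed, about 8 in all and at most 12, crops included, and the job is handed in when it is done.

```bash
mkdir -p pics
cat > h.py <<'E'
import numpy as np, cv2
from rig import *
def w(cam,uv,d,cal=None):
    c=cal or get_calibration(cam);K=np.array(c["K"]);V=np.linalg.inv(np.array(c["view"]))
    uv=np.atleast_2d(uv).astype(float);d=np.atleast_1d(d)
    p=np.c_[(uv[:,0]-K[0,2])/K[0,0]*d,(uv[:,1]-K[1,2])/K[1,1]*d,d]
    return p@V[:3,:3].T+V[:3,3]
def cloud(cam,mask,dep,cal=None):
    r,c=np.nonzero(mask&(dep>0)); return w(cam,np.c_[c,r],dep[r,c],cal)
E
python3 - <<'E'
from h import *
s=read_state();print(s["clock"],s["tcp_pos"],s["gripper_width"])
ims=[]
for cam in("scene","side"):
    p,d=capture(cam);cv2.imwrite(f"pics/{cam}0.png",p);np.save(f"{cam}0.npy",d)
    for n in("station","holder","cap_top","probe","burner","spot","reagent","carton","beaker","dish"):
        for t in trace(cam,n)[:4]:
            q=cloud(cam,t["pixels"],d); 
            if t["conf"]>.3 and len(q):print(cam,n,round(t["conf"],2),np.round(t["position"]),t["pixels"].sum(),"med",np.round(np.median(q,0),3),"max",np.round(np.percentile(q,98,axis=0),3),"min",np.round(np.percentile(q,2,axis=0),3))
E
```

```text
0.0 [0.26824545 0.53638004 0.2301432 ] 0.08549865301186374
scene station 0.66 [383. 260.] 5343 med [0.592 0.204 0.021] max [0.618 0.281 0.159] min [0.535 0.065 0.003]
scene holder 0.69 [386. 262.] 5396 med [0.592 0.204 0.021] max [0.618 0.281 0.159] min [0.534 0.065 0.002]
scene holder 0.51 [137. 329.] 4800 med [ 0.764 -0.23   0.058] max [ 0.78  -0.172  0.061] min [ 0.704 -0.288  0.003]
scene cap_top 0.57 [409. 204.] 263 med [0.585 0.235 0.157] max [0.593 0.251 0.161] min [0.565 0.223 0.141]
scene probe 0.7 [326. 219.] 264 med [0.488 0.103 0.063] max [0.493 0.114 0.092] min [ 0.387  0.095 -0.001]
scene probe 0.64 [338. 224.] 607 med [0.58  0.107 0.114] max [0.586 0.122 0.154] min [0.562 0.094 0.073]
scene probe 0.6 [282. 244.] 343 med [0.556 0.007 0.059] max [0.563 0.024 0.092] min [ 0.483 -0.002 -0.001]
scene burner 0.91 [179. 239.] 3469 med [ 0.565 -0.188  0.084] max [ 0.586 -0.136  0.17 ] min [ 0.504 -0.236  0.003]
scene spot 0.66 [184. 217.] 302 med [ 0.537 -0.179  0.11 ] max [ 0.553 -0.158  0.12 ] min [ 0.494 -0.2    0.095]
scene reagent 0.95 [284. 325.] 3452 med [ 0.797 -0.002 
[... 1330 characters left out ...]
 -0.168  0.063] min [ 0.698 -0.284  0.005]
side spot 0.63 [314. 155.] 476 med [ 0.522 -0.176  0.107] max [ 0.553 -0.156  0.121] min [ 0.493 -0.211  0.092]
side carton 0.84 [228. 162.] 1382 med [ 0.733 -0.191  0.058] max [ 0.772 -0.168  0.063] min [ 0.698 -0.285  0.004]
side beaker 0.83 [182. 283.] 1750 med [0.743 0.201 0.061] max [0.775 0.221 0.091] min [0.712 0.157 0.   ]
side dish 0.69 [380. 242.] 444 med [ 0.365 -0.004  0.014] max [0.392 0.032 0.022] min [ 0.34  -0.023  0.004]
side dish 0.59 [274. 235.] 587 med [0.569 0.12  0.118] max [0.583 0.126 0.155] min [0.556 0.104 0.075]
side dish 0.49 [227. 159.] 1290 med [ 0.732 -0.191  0.059] max [ 0.769 -0.168  0.063] min [ 0.698 -0.285  0.007]
```

View pics/scene0.png

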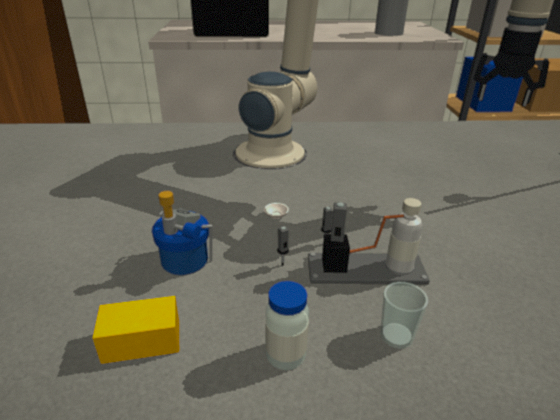

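View pics/side0.png

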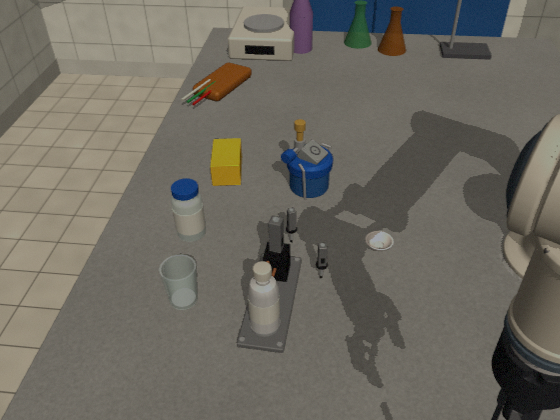

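Run:
```python
from h import *
C={}
P=[]
for cam in("scene","side"):
    d=np.load(f"{cam}0.npy");q=cloud(cam,d>0,d);P.append(q);C[cam]=q
def box(q,x,y,r,z0,z1):
    return q[(abs(q[:,0]-x)<r)&(abs(q[:,1]-y)<r)&(q[:,2]>z0)&(q[:,2]<z1)]
for cam in C:
    q=C[cam]
    c=box(q,.578,.24,.04,.155,.17);print(cam,"cap",len(c),(c.max(0)+c.min(0))/2,np.ptp(c,0))
    for nm,z0,z1 in(("top",.148,.16),("flange+",.073,.16)):
        c=box(q,.572,.114,.03,z0,z1);print(nm,len(c),(c.max(0)+c.min(0))/2,np.ptp(c,0),cv2.minAreaRect(c[:,:2].astype(np.float32)*1000))
    c=box(q,.56,-.2,.07,.165,.18);print("tube",len(c),np.median(c,0),(c.max(0)+c.min(0))/2 if len(c) else 0)
    c=box(q,.58,.17,.15,.008,.016);r=cv2.minAreaRect(c[:,:2].astype(np.float32)*1000);print("board",len(c),r)
    for n in("spot",):
        p,d=capture(cam);t=trace(cam,n)[0];m=t["pixels"];s=cloud(cam,m,d)
        for _ in range(5):
            o=s.mean(0);n_=np.linalg.svd(s-o)[2][2];n_*=np.sign(n_[2]);e=abs((s-o)@n_);s=s[e<max(.003,np.percentile(e,80)*1.01)] if _<4 else s
        print("face",len(s),o,n_,np.arccos(n_[2]),np.arctan2(n_[1],n_[0]),"pos",w(cam,t["position"],d[int(t["position"][1]),int(t["position"][0])]))
a=cv2.imread("pics/side0.png")[130:290,230:340];b=cv2.imread("pics/scene0.png")[180:290,140:350]
cv2.imwrite("pics/crop1.png",np.vstack([cv2.resize(a,None,fx=3,fy=3,interpolation=2)[:,:330].copy() if 0 else cv2.copyMakeBorder(cv2.resize(a,(198,288),interpolation=2),0,0,0,432,0),cv2.resize(b,(630,330),interpolation=2)]) if 0 else cv2.hconcat([cv2.resize(a,(330,480),interpolation=2),cv2.copyMakeBorder(cv2.resize(b,(460,241),interpolation=2),0,239,0,0,0)]))
```

```text
scene cap 154 [0.57716229 0.23808772 0.15855749] [0.03173337 0.0299239  0.00668473]
top 102 [0.5721201  0.10907395 0.15154507] [0.02333367 0.02590059 0.00698376] ((571.3239135742188, 108.65803527832031), (23.51495361328125, 24.567508697509766), 80.01881408691406)
flange+ 597 [0.57315456 0.10875091 0.11407001] [0.02980346 0.03495622 0.08193388] ((573.65087890625, 108.22648620605469), (34.51167678833008, 28.352895736694336), 83.21613311767578)
tube 121 [ 0.55827563 -0.20419872  0.17063216] [ 0.55423221 -0.20492729  0.16890595]
board 2216 ((574.141845703125, 173.87757873535156), (230.2681427001953, 87.86981201171875), 85.96109771728516)
face 145 [ 0.52707418 -0.17830476  0.11058935] [-0.29007504  0.27724516  0.91596484] 0.41289042824126915 2.3788055307009186 pos [[ 0.54375917 -0.180922    0.11780693]]
side cap 240 [0.57674097 0.23956718 0.15977412] [0.03086263 0.03221447 0.0088312 ]
top 122 [0.56972978 0.11140004 0.15257863] [0.02507495 0.02530648 0.00913834] ((569.85498046875, 110.68269348144531), (26.036972045898438, 22.990720748901367), 77.99620819091797)
flange+ 647 [0.56990065 0.11232803 0.11508481] [0.04601769 0.0463788  0.08412598] ((569.923095703125, 111.56067657470703), (46.83573532104492, 44.26386260986328), 85.63204956054688)
tube 80 [ 0.55320857 -0.20033743  0.17178492] [ 0.55357455 -0.20337052  0.17022354]
board 1859 ((580.7794189453125, 171.11624145507812), (236.8762969970703, 206.89410400390625), 55.49285125732422)
face 270 [ 0.51620344 -0.18051236  0.10854845] [-0.3650722   0.22096853  0.90437558] 0.44088211756751866 2.5973046021556367 pos [[ 0.51851189 -0.16962831  0.10763227]]
```

View pics/crop1.png

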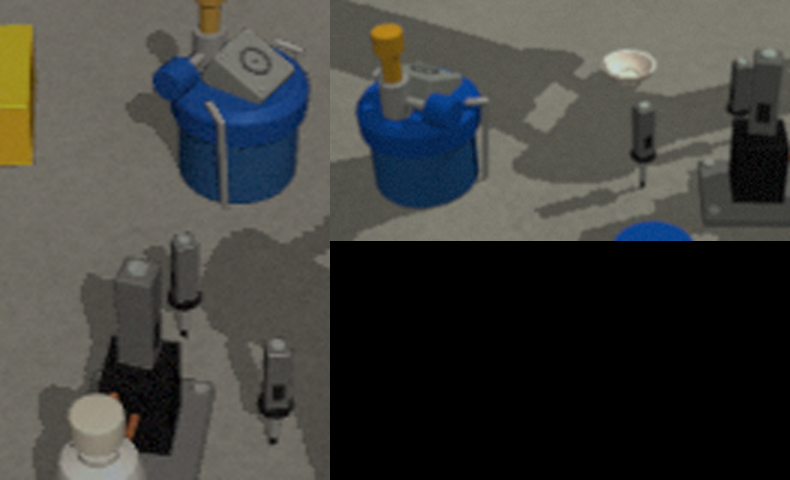

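Probes: side (274,236) in the holder, side (293,222) and side (321,258) small ones standing free. The crop shows that the one in the black holder is clearly the largest and the only one in the holder, so it is the one to use. The burner face looks towards the robot. First I'll go above the cap with the fingers shut.

```bash
python3 -m jog '[[[12.36,-11.92,0],0,-1],[[12.36,-11.92,0],0,-1],[[12.36,-11.92,0],0,-1],[[12.36,-11.92,0],0,-1],[[12.36,-11.92,0],0,-1],[[12.36,-11.92,0],0,-1],[[12.36,-11.92,0],0,-1],[[12.36,-11.92,0],0,-1],[[12.36,-11.92,0],0,-1],[[12.36,-11.92,0],0,-1]]'
python3 -m jog '[[[0,0,0],0,-1]]'
python3 - <<'E'
from h import *
s=read_state();print(s["clock"],s["tcp_pos"],s["gripper_width"],s["ee_rot"],s["force"])
E
```

```text
clock: 2.13
tcp_pos: [0.5695, 0.2457, 0.2315]
ee_rot: [[-0.894, 0.447, 0.0], [0.447, 0.894, 0.0], [-0.0, 0.0, -1.0]]
force: [0.7, 0.4, -0.4]
gripper_width: -0.0001
clock: 2.22
tcp_pos: [0.5726, 0.2413, 0.23]
ee_rot: [[-0.891, 0.454, 0.001], [0.454, 0.891, -0.003], [-0.002, -0.003, -1.0]]
force: [0.6, 0.3, -1.2]
gripper_width: -0.0001
2.2167 [0.57255493 0.24129411 0.23000678] -7.676728708524472e-05 [[-8.90930142e-01  4.54139980e-01  6.01082691e-04]
 [ 4.54135948e-01  8.90926517e-01 -3.23770417e-03]
 [-2.00589142e-03 -2.61159498e-03 -9.99994578e-01]] [ 0.62533828  0.26590177 -1.24814598]
```

```bash
python3 -m jog '[[[0,0,-1.3],0,-1],[[0,0,-2.4],0,-1],[[0,0,-2.6],0,-1],[[0,0,-2.75],0,-1],[[0,0,-2.85],0,-1],[[0,0,-2.95],0,-1],[[0,0,-3.0],0,-1],[[0,0,-3.0],0,-1]]'
```

```text
clock: 2.88
tcp_pos: [0.5687, 0.2479, 0.1584]
ee_rot: [[-0.895, 0.447, 0.003], [0.447, 0.895, 0.001], [-0.002, 0.002, -1.0]]
force: [-1.6, 0.1, 4.8]
gripper_width: -0.0
```

```bash
python3 -m jog '[[[0,0,-0.1],0,-1],[[0,0,-0.2],0,-1],[[0,0,-0.25],0,-1],[[0,0,-0.25],0,-1]]'
```

```text
clock: 3.22
tcp_pos: [0.5688, 0.248, 0.1549]
ee_rot: [[-0.895, 0.447, 0.005], [0.447, 0.895, 0.002], [-0.003, 0.004, -1.0]]
force: [-6.5, -1.5, 14.7]
gripper_width: -0.0003
```

```bash
python3 -m jog '[[[0,0,-0.25],0,-1],[[0,0,-0.25],0,-1],[[0,0,0.8],0,-1],[[0,0,1.8],0,-1],[[0,0,2.5],0,-1],[[0,0,2.5],0,-1],[[0,0,4],0,-1],[[0,0,4],0,-1]]'
python3 -m jog '[[[0,-1.5,0],1,1],[[0,-3,0],2,1],[[0,-4.5,0],3,1],[[0,-5.5,0],4,1],[[0,-5.5,0],4,1],[[0,-5.5,0],4,1],[[0,-5.5,0],4,1]]'
python3 - <<'E'
from h import *
cal=get_calibration("wrist");p,d=capture("wrist");np.save("w1.npy",d);cv2.imwrite("pics/w1.png",p)
import pickle;pickle.dump(cal,open("w1.pkl","wb"))
q=cloud("wrist",d>0,d,cal)
for nm,x,y,r,z0,z1 in(("handle top",.571,.111,.03,.147,.16),("handle",.571,.111,.03,.085,.16),("cap",.577,.239,.04,.155,.17),("holder",.571,.111,.045,.065,.0735)):
    c=q[(abs(q[:,0]-x)<r)&(abs(q[:,1]-y)<r)&(q[:,2]>z0)&(q[:,2]<z1)]
    if len(c):print(nm,len(c),(c.max(0)+c.min(0))/2,np.ptp(c,0),cv2.minAreaRect(c[:,:2].astype(np.float32)*1000))
E
```

```text
clock: 3.88
tcp_pos: [0.5691, 0.2478, 0.2549]
ee_rot: [[-0.894, 0.447, 0.006], [0.447, 0.894, 0.002], [-0.004, 0.005, -1.0]]
force: [0.5, 0.9, 2.8]
gripper_width: 0.0
clock: 4.47
tcp_pos: [0.5684, 0.1105, 0.2496]
ee_rot: [[-0.993, 0.116, -0.0], [0.116, 0.993, 0.001], [0.0, 0.001, -1.0]]
force: [0.2, 0.1, -0.1]
gripper_width: 0.0833
handle top 1185 [0.56950997 0.10935699 0.15122412] [0.02639732 0.02677763 0.00843263] ((569.752197265625, 109.28941345214844), (23.913646697998047, 24.084184646606445), 78.52664947509766)
handle 1807 [0.56944561 0.10937434 0.1204179 ] [0.02652603 0.02681233 0.07004507] ((569.5420532226562, 109.34044647216797), (23.93655014038086, 24.478742599487305), 78.33686828613281)
cap 1887 [0.57622501 0.23864014 0.15863682] [0.03134183 0.03110865 0.00723968] ((576.2001953125, 238.595458984375), (30.881633758544922, 31.390472412109375), 85.55790710449219)
holder 1197 [0.57001835 0.1093715  0.06924611] [0.04839977 0.04784979 0.0083745 ] ((570.0435791015625, 109.28874206542969), (46.16022491455078, 46.44935607910156), 86.83647155761719)
```

View pics/w1.png

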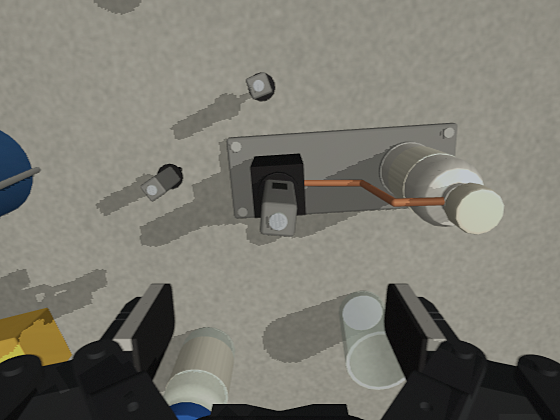

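```bash
python3 -m jog '[[[0.04,-0.05,-1.2],-1,1],[[0.04,-0.05,-2.4],-1,1],[[0.04,-0.05,-3.6],-1,1],[[0.04,-0.05,-4.8],-1,1],[[0.04,-0.05,-5.86],-1,1],[[0.04,-0.05,-5.86],-1,1]]'
python3 -m jog '[[[0,0,0],0,-1],[[0,0,0],0,-1],[[0,0,0],0,-1],[[0,0,0],0,-1],[[0,0,0],0,-1],[[0,0,0],0,-1],[[0,0,0],0,-1],[[0,0,0],0,-1]]' 25
```

```text
clock: 5.02
tcp_pos: [0.5659, 0.1097, 0.096]
ee_rot: [[-0.98, 0.199, -0.011], [0.199, 0.98, -0.001], [0.011, -0.003, -1.0]]
force: [-1.2, 0.6, -1.7]
gripper_width: 0.0851
clock: 5.68
tcp_pos: [0.5702, 0.1088, 0.1055]
ee_rot: [[-0.98, 0.201, 0.003], [0.201, 0.98, 0.001], [-0.003, 0.001, -1.0]]
force: [-0.0, 0.5, 6.5]
gripper_width: 0.0237
```

```bash
python3 -m jog '[[[0,0,0.4],0,-1],[[0,0,1.0],0,-1],[[0,0,1.6],0,-1],[[0,0,1.6],0,-1]]'
python3 - <<'E'
from h import *
s=read_state();print(s["tcp_pos"],s["force"],s["ft_torque"])
p,d=capture("side");cv2.imwrite("pics/s2.png",cv2.resize(p[150:330,200:360],None,fx=3.3,fy=3.3,interpolation=2))
E
```

```text
clock: 6.02
tcp_pos: [0.5706, 0.1087, 0.1475]
ee_rot: [[-0.98, 0.201, 0.005], [0.201, 0.98, 0.001], [-0.005, 0.002, -1.0]]
force: [0.0, 0.6, 0.5]
gripper_width: 0.0236
[0.57059845 0.10872686 0.14745352] [0.04311518 0.57520616 0.47383662] [-0.04880163 -0.05007593 -0.03202137]
```

View pics/s2.png

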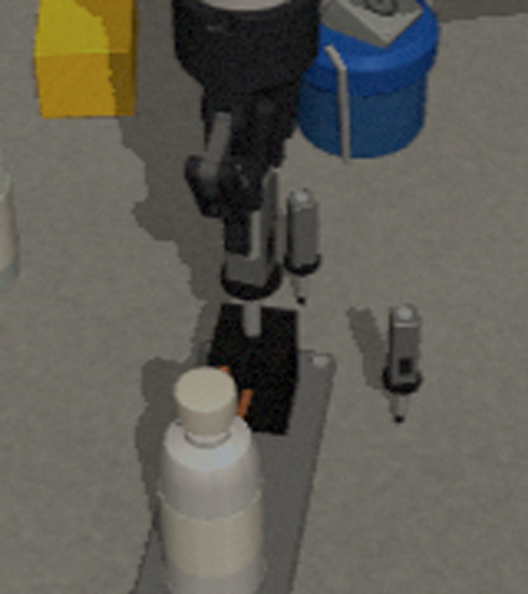

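```bash
python3 -m jog '[[[-0.15,0.03,0],0,-1],[[-0.3,0.06,0],0,-1],[[-0.45,0.09,-0.01],0,-1],[[-0.6,0.12,-0.03],0,-1]]' 20
python3 -m jog '[[[-0.15,0.03,-0.02],0,-1],[[-0.3,0.06,-0.04],0,-1],[[-0.46,0.1,-0.07],0,-1]]' 20
```

```text
clock: 6.4
tcp_pos: [0.5542, 0.1116, 0.1423]
ee_rot: [[-0.98, 0.201, 0.001], [0.201, 0.98, -0.0], [-0.001, -0.0, -1.0]]
force: [4.3, 0.3, 0.2]
gripper_width: 0.0234
clock: 6.65
tcp_pos: [0.5424, 0.1141, 0.1408]
ee_rot: [[-0.98, 0.201, 0.0], [0.201, 0.98, -0.0], [-0.0, -0.0, -1.0]]
force: [3.2, -1.2, -1.5]
gripper_width: 0.0236
```

```bash
python3 -m jog '[[[-0.2,0.04,0],0,-1],[[-0.4,0.08,0],0,-1],[[-0.6,0.12,0],0,-1],[[-0.76,0.16,0],0,-1],[[-0.76,0.16,0],0,-1]]' 20
python3 - <<'E'
from h import *
s=read_state();print(s["tcp_pos"],s["force"],s["ft_torque"])
p,d=capture("side");cv2.imwrite("pics/s3.png",cv2.resize(p[150:330,200:360],None,fx=3.3,fy=3.3,interpolation=2))
E
```

```text
clock: 7.07
tcp_pos: [0.523, 0.1184, 0.1414]
ee_rot: [[-0.98, 0.2, -0.0], [0.2, 0.98, 0.0], [0.0, 0.0, -1.0]]
force: [1.6, 0.3, -0.6]
gripper_width: 0.0235
[0.52300612 0.11838475 0.14140289] [ 1.5763911   0.26028285 -0.58011774] [ 0.04033221 -0.3671926  -0.00571683]
```

View pics/s3.png

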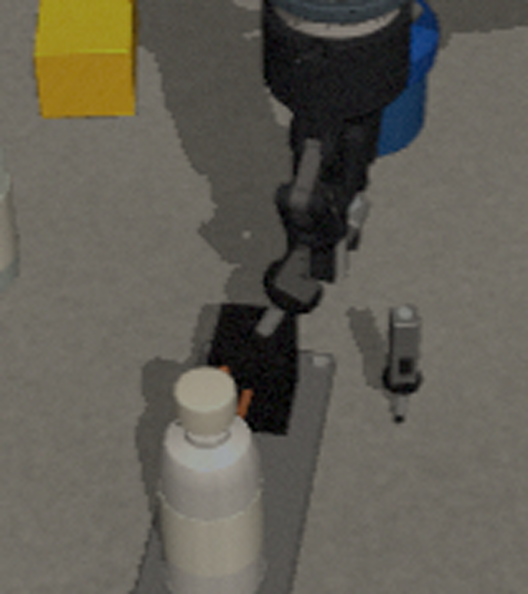

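```bash
python3 -m jog '[[[-0.15,0.03,0.35],0,-1],[[-0.35,0.07,0.75],0,-1],[[-0.5,0.1,1.1],0,-1],[[-0.5,0.1,1.9],0,-1],[[-0.5,0.1,3.0],0,-1],[[-0.5,0.1,3.0],0,-1]]' 40
python3 - <<'E'
from h import *
import pickle
s=read_state();print(s["clock"],s["tcp_pos"],s["force"])
g=s["tcp_pos"]-.019*s["ee_rot"][:,2]*1.0
ims=[]
for cam in("scene","side"):
    p,d=capture(cam);np.save(cam+"3.npy",d);cv2.imwrite(f"pics/{cam}3.png",p)
    for t in trace(cam,"probe"):
        q=cloud(cam,t["pixels"],d)
        print(cam,t["conf"],t["position"],np.median(q,0) if len(q) else 0)
        if len(q) and np.median(q,0)[2]>.13:
            q=q[np.linalg.norm(q-np.median(q,0),axis=1)<.1]
            o=q.mean(0);ax=np.linalg.svd(q-o)[2][0];ax*=np.sign(ax[2]);print(" axis",ax,"lean",np.arccos(ax[2]),np.degrees(np.arctan2(ax[1],ax[0])),"low",q[q[:,2].argmin()])
    K=get_calibration(cam);c=K["view"]@np.r_[g+[0,0,-.03],1];u=(K["K"]@c[:3]);u=(u[:2]/u[2]).astype(int);print(u)
    ims.append(cv2.resize(p[max(0,u[1]-70):u[1]+70,max(0,u[0]-60):u[0]+60],(390,455),interpolation=2))
cv2.imwrite("pics/c3.png",cv2.hconcat(ims))
E
```

```text
clock: 7.62
tcp_pos: [0.5122, 0.1211, 0.2231]
ee_rot: [[-0.98, 0.2, 0.008], [0.2, 0.98, 0.002], [-0.008, 0.003, -1.0]]
force: [-0.5, 0.0, 0.0]
gripper_width: 0.0234
7.6167 [0.51222541 0.12108317 0.22309553] [-0.4835404   0.02316383  0.01007033]
scene 0.81 [284.4, 243.7] [0.55685306 0.00725528 0.06165048]
scene 0.77 [341.7, 159.6] [0.53218179 0.11658555 0.22307419]
 axis [-0.35269642  0.07202459  0.93296178] lean 0.36824155491769034 168.45824860230383 low [0.55741802 0.11409377 0.14652158]
scene 0.72 [324.7, 221.4] [0.48800691 0.10313739 0.06413804]
[343 161]
side 0.88 [290.9, 204.6] [0.53469274 0.12695266 0.20033073]
 axis [-0.45104997  0.09956292  0.88692793] lean 0.48014505696576976 167.55237037005412 low [0.55453051 0.11395982 0.14398774]
side 0.58 [291.3, 225.2] [0.55024275 0.0142763  0.04938774]
[307 200]
```

View pics/c3.png

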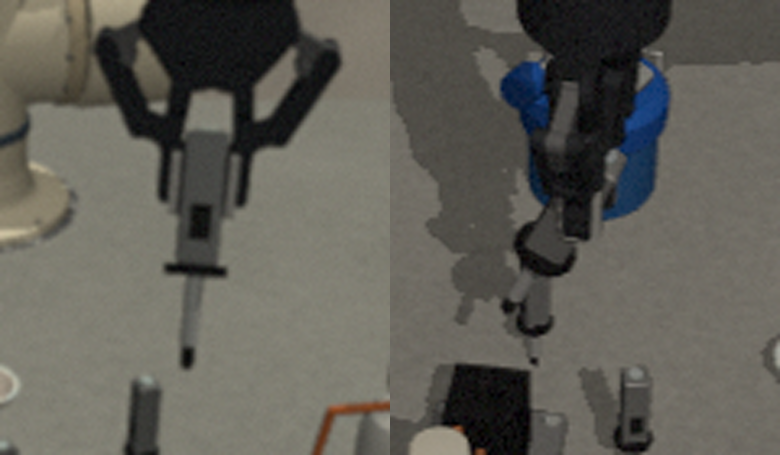

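```bash
python3 -m jog '[[[-0.1,-1.2,0.4],-0.8,-1],[[-0.2,-2.6,0.8],-1.6,-1],[[-0.3,-4,1.2],-2.5,-1],[[-0.48,-5.4,1.2],-3.45,-1],[[-0.48,-6.4,1.2],-3.45,-1],[[-0.48,-6.4,1.2],-3.45,-1],[[-0.48,-6.4,1.2],-3.45,-1]]' 40
python3 - <<'E'
from h import *
import pickle
s=read_state();print(s["clock"],s["tcp_pos"],s["force"],s["ee_rot"][:,1])
def face(cam,cal,p,d):
    for t in trace(cam,"spot")[:2]:
        m=t["pixels"];q=cloud(cam,m,d,cal)
        if len(q)<20: continue
        q=q[(np.linalg.norm(q-[.517,-.182,.11],axis=1)<.04)]
        for _ in range(8):
            o=q.mean(0);n=np.linalg.svd(q-o)[2][2];n*=np.sign(n[2]);e=abs((q-o)@n);q=q[e<max(.002,2*np.median(e))]
        print(cam,t["conf"],t["position"],len(q),"centroid",o,"n",n,"lean",np.arccos(n[2]),"az",np.degrees(np.arctan2(n[1],n[0])))
    return
def tube(q):
    c=q[(abs(q[:,0]-.555)<.05)&(abs(q[:,1]+.203)<.05)&(q[:,2]>.168)&(q[:,2]<.178)]
    if len(c)>5: print("tube",len(c),cv2.minEnclosingCircle(c[:,:2].astype(np.float32)*1000),np.median(c[:,2]))
for cam in("wrist","scene","side"):
    cal=get_calibration(cam);p,d=capture(cam);cv2.imwrite(f"pics/{cam}4.png",p);np.save(cam+"4.npy",d);pickle.dump(cal,open(cam+"4.pkl","wb"))
    face(cam,cal,p,d);tube(cloud(cam,d>0,d,cal))
E
```

```text
clock: 8.4
tcp_pos: [0.4987, -0.0404, 0.2445]
ee_rot: [[-0.875, 0.484, -0.003], [0.484, 0.875, 0.001], [0.003, -0.001, -1.0]]
force: [-0.2, 1.1, -1.0]
gripper_width: 0.0237
8.4 [ 0.49868704 -0.04037988  0.24449365] [-0.20227814  1.12952931 -1.01791123] [ 4.84360306e-01  8.74868282e-01 -7.63382178e-04]
wrist 0.67 [136.2, 302.5] 3008 centroid [ 0.51499378 -0.18629322  0.10845169] n [-0.37768036  0.21586225  0.9004227 ] lean 0.45005610636830296 az 150.24998450448157
tube 155 ((555.811279296875, -202.67149353027344), 11.655526161193848) 0.17128858422450594
scene 0.75 [182.6, 217.9] 146 centroid [ 0.52866824 -0.17792076  0.11069543] n [-0.24654667  0.29307154  0.92375528] lean 0.39302365290470387 az 130.07225138659436
tube 98 ((553.6580810546875, -206.00442504882812), 13.813847541809082) 0.17077109963111795
side 0.76 [316.3, 156.5] 129 centroid [ 0.51185283 -0.1761338   0.10578756] n [-0.31138732  0.21851917  0.92481745] lean 0.39024089467611983 az 144.9403566186583
side 0.37 [309.9, 140.0] 3 centroid [ 0.53806471 -0.17988392  0.11740126] n [-0.55191298  0.16576668  0.81725973] lean 0.6141566495867551 az 163.28239651295704
tube 64 ((555.1201171875, -204.1653289794922), 15.009862899780273) 0.17177412456406682
```

View pics/wrist4.png

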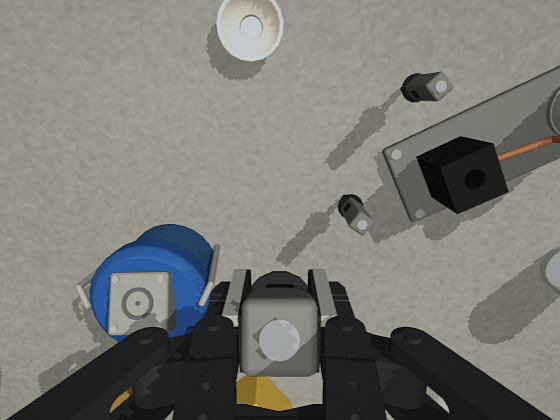

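Run:
```python
from h import *
import pickle
cal=pickle.load(open("wrist4.pkl","rb"));d=np.load("wrist4.npy");p=cv2.imread("pics/wrist4.png")
g=cv2.GaussianBlur(cv2.cvtColor(p,cv2.COLOR_BGR2GRAY),(3,3),0)
m=np.zeros(d.shape,bool);m[285:322,118:157]=1
dark=((g<105)&m).astype(np.uint8);n,l,st,ce=cv2.connectedComponentsWithStats(dark)
for i in range(1,n):
    if st[i,4]>5:print("dark",st[i],ce[i])
q=cloud("wrist",m,d,cal);o=q.mean(0);N=np.array([-.3777,.2159,.9004]);off=np.median(q@N)
V=np.linalg.inv(np.array(cal["view"]));K=cal["K"];
r=V[:3,:3]@np.linalg.solve(K,np.array([137,303,1.]));c0=V[:3,3];print("ring",c0+r*(off-c0@N)/(r@N))
m[:]=0;m[300:375,245:315]=1
q=cloud("wrist",m,d,cal);print(len(q),np.percentile(q[:,2],[5,50,95]) if len(q) else 0)
if len(q)>50:
    for _ in range(8):
        o=q.mean(0);n=np.linalg.svd(q-o)[2][2];n*=np.sign(n[2]);e=abs((q-o)@n);q=q[e<max(.0015,2*np.median(e))]
    print("handletop",len(q),o,(q.max(0)+q.min(0))/2,n,np.arccos(n[2]),np.degrees(np.arctan2(n[1],n[0])))
for cam in("scene","side"):
    d=np.load(cam+"4.npy");q=cloud(cam,d>0,d)
    q=q[(np.linalg.norm(q[:,:2]-[.53,-.06],axis=1)<.06)&(q[:,2]>.12)&(q[:,2]<.25)]
    L=q[q[:,2].argsort()[:8]];print(cam,len(q),"low",np.round(L,4).tolist())
    # shaft slices
    for z in(.17,.175,.18,.185,.19,.195):
        s=q[abs(q[:,2]-z)<.003]
        if len(s):print(z,len(s),s.mean(0))
```

```text
dark [123 289  30  30 175] [137.62285714 304.77714286]
dark [136 302   3   3   6] [137.16666667 302.83333333]
ring [ 0.51662156 -0.18610321  0.10945064]
5226 [0.28364547 0.28934976 0.29243298]
handletop 3623 [ 0.49126115 -0.03682291  0.28818361] [ 0.49174184 -0.03686149  0.28810372] [-0.35632909  0.19772339  0.91320044] 0.41972648125544826 150.9745507060304
scene 477 low [[0.5398, -0.0608, 0.167], [0.5398, -0.0608, 0.1691], [0.5412, -0.0625, 0.1699], [0.5417, -0.0589, 0.1701], [0.5385, -0.0644, 0.1705], [0.5388, -0.0571, 0.1706], [0.5405, -0.0625, 0.1716], [0.5406, -0.0589, 0.1716]]
0.17 9 [ 0.5399991  -0.06111683  0.17084267]
0.175 15 [ 0.53973367 -0.05986157  0.17517703]
0.18 15 [ 0.53764658 -0.05902959  0.17984506]
0.185 18 [ 0.53557677 -0.05814294  0.18501447]
0.19 18 [ 0.53403147 -0.05670672  0.19034476]
0.195 21 [ 0.53186126 -0.05556225  0.19481442]
side 288 low [[0.5365, -0.0584, 0.1704], [0.5347, -0.0608, 0.1714], [0.5383, -0.0544, 0.1731], [0.5403, -0.0538, 0.1734], [0.5385, -0.0566, 0.174], [0.5405, -0.0563, 0.1741], [0.5425, -0.0555, 0.1745], [0.5409, -0.0608, 0.1759]]
0.17 2 [ 0.53562382 -0.05957688  0.17086641]
0.175 11 [ 0.53881411 -0.05594144  0.17534662]
0.18 6 [ 0.53572398 -0.05546187  0.17995137]
0.185 10 [ 0.53470409 -0.05379209  0.18561502]
0.19 11 [ 0.53238897 -0.05224947  0.19044053]
0.195 12 [ 0.53064405 -0.05089235  0.19508035]
```

```bash
python3 -m jog '[[[-0.35,-1.2,0],0,-1],[[-0.7,-2.4,0],0,-1],[[-1.05,-3.6,0],0,-1],[[-1.35,-4.64,0],0,-1],[[-1.35,-4.64,-0.6],0,-1],[[-1.35,-4.64,-1.15],0,-1],[[-1.35,-4.64,-1.15],0,-1],[[-1.35,-4.64,-1.15],0,-1]]' 40
python3 - <<'E'
from h import *
s=read_state();print(s["clock"],s["tcp_pos"],s["force"])
cal=get_calibration("wrist");p,d=capture("wrist")
m=np.zeros(d.shape,bool);m[300:375,245:315]=1
q=cloud("wrist",m,d,cal)
for _ in range(8):
    o=q.mean(0);n=np.linalg.svd(q-o)[2][2];n*=np.sign(n[2]);e=abs((q-o)@n);q=q[e<max(.0015,2*np.median(e))]
c=(q.max(0)+q.min(0))/2;print("handletop",len(q),c,n,np.arccos(n[2]),"tip",c-.134*n)
ims=[]
for cam in("scene","side"):
    p,d=capture(cam);q=cloud(cam,d>0,d);S=np.array([.517,-.185,.11]);N=np.array([-.3777,.2159,.9004])
    h=(q-S)@N;r=np.linalg.norm((q-S)-np.outer(h,N),axis=1);L=q[(h>.015)&(h<.07)&(r<.025)];hh=(L-S)@N
    if len(L):print(cam,len(L),"minh",hh.min(),L[hh.argsort()[:6]].mean(0))
    K=get_calibration(cam);u=K["K"]@(K["view"]@np.r_[S+.02*N,1])[:3];u=(u[:2]/u[2]).astype(int)
    ims.append(cv2.resize(p[u[1]-40:u[1]+40,u[0]-40:u[0]+40],(400,400),interpolation=2))
cv2.imwrite("pics/c5.png",cv2.hconcat(ims))
E
```

```text
clock: 9.37
tcp_pos: [0.4653, -0.1547, 0.2166]
ee_rot: [[-0.877, 0.481, -0.002], [0.481, 0.877, 0.001], [0.002, -0.0, -1.0]]
force: [0.0, 0.5, -0.5]
gripper_width: 0.0235
9.3667 [ 0.46532345 -0.15472192  0.21660169] [ 0.04583651  0.4985183  -0.54155639]
handletop 3609 [ 0.45840895 -0.15135359  0.26031354] [-0.35972921  0.19580249  0.91228081] 0.4219774964436214 tip [ 0.50661267 -0.17759113  0.13806791]
scene 92 minh 0.03377357731675614 [ 0.50743016 -0.17679848  0.14299281]
side 48 minh 0.03372523653058531 [ 0.5062818  -0.1742333   0.14478547]
```

View pics/c5.png

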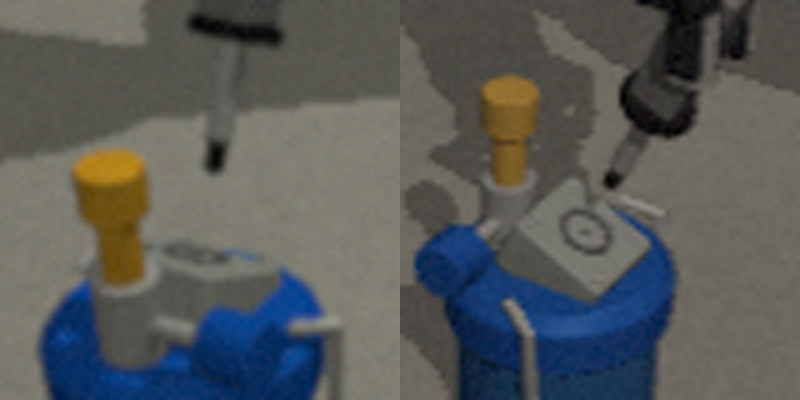

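Run:
```python
from h import *
S=np.array([.517,-.185,.11]);N=np.array([-.3777,.2159,.9004])
P={};
for cam,px in(("scene",[(38,50.4),(43,34)]),("side",[(37.2,46.4),(42,37.4)])):
    c=get_calibration(cam);K,V=np.array(c["K"]),np.array(c["view"])
    pr=lambda X:(lambda u:u[:2]/u[2])(K@(V@np.r_[X,1])[:3])
    u0=pr(S+.02*N).astype(int)-40
    R=np.linalg.inv(V);c0=R[:3,3]
    for k,q in zip(("ring","tip"),px):
        uv=u0+np.array(q);r=R[:3,:3]@np.linalg.solve(K,np.r_[uv,1])
        P.setdefault(k,[]).append((K@V[:3],uv))
        if k=="ring":print(cam,"ring on plane",c0+r*((S-c0)@N)/(r@N),pr(S)-uv)
        else: print(cam,"tip err px",pr(np.array([.5066,-.1776,.138]))-uv)
for k,((a,u),(b,v)) in P.items():
    X=cv2.triangulatePoints(a,b,u.reshape(2,1),v.reshape(2,1));print(k,(X[:3]/X[3]).ravel())
```

```text
scene ring on plane [ 0.51482263 -0.18695483  0.10955537] [0.83482026 0.38470874]
scene tip err px [-1.09451786  1.54319524]
side ring on plane [ 0.51642455 -0.18493571  0.10974319] [-0.24551893 -0.12251253]
side tip err px [-0.315655    0.64571024]
ring [ 0.51626487 -0.18624253  0.10950699]
tip [-0.61695434 -0.33745483  0.69042812]
```

```bash
python3 -m jog '[[[0.08,-0.08,-0.25],0,-1],[[0.16,-0.16,-0.5],0,-1],[[0.24,-0.24,-0.75],0,-1],[[0.31,-0.3,-0.98],0,-1],[[0.31,-0.3,-0.98],0,-1],[[0.31,-0.3,-0.98],0,-1],[[0.31,-0.3,-0.98],0,-1],[[0.31,-0.3,-0.98],0,-1]]' 40
python3 -m jog '[[[0.02,-0.01,-0.06],0,-1],[[0.04,-0.02,-0.11],0,-1],[[0.06,-0.03,-0.15],0,-1],[[0.06,-0.03,-0.15],0,-1],[[0.06,-0.03,-0.15],0,-1]]' 40
python3 -m jog '[[[0.014,-0.008,-0.037],0,-1],[[0.028,-0.016,-0.073],0,-1],[[0.028,-0.016,-0.073],0,-1],[[0.028,-0.016,-0.073],0,-1]]' 40
```

```text
clock: 10.18
tcp_pos: [0.4734, -0.1629, 0.1932]
ee_rot: [[-0.876, 0.482, 0.001], [0.482, 0.876, -0.0], [-0.001, 0.0, -1.0]]
force: [0.0, -0.8, -1.0]
gripper_width: 0.0237
clock: 10.6
tcp_pos: [0.4748, -0.1636, 0.1889]
ee_rot: [[-0.876, 0.482, -0.0], [0.482, 0.876, 0.0], [0.0, -0.0, -1.0]]
force: [0.7, -0.3, -0.2]
gripper_width: 0.0237
clock: 10.93
tcp_pos: [0.4756, -0.164, 0.1874]
ee_rot: [[-0.876, 0.482, 0.0], [0.482, 0.876, -0.0], [-0.0, 0.0, -1.0]]
force: [0.1, 0.0, -0.1]
gripper_width: 0.0231
```

```bash
python3 -m jog '[[[0.014,-0.008,-0.037],0,-1],[[0.028,-0.016,-0.073],0,-1],[[0.028,-0.016,-0.073],0,-1],[[0.028,-0.016,-0.073],0,-1]]' 40
python3 -m jog '[[[0.014,-0.008,-0.037],0,-1],[[0.028,-0.016,-0.073],0,-1],[[0.028,-0.016,-0.073],0,-1],[[0.028,-0.016,-0.073],0,-1]]' 40
python3 - <<'E'
from h import *
f=[]
for i in range(4): s=read_state();f.append(np.r_[s["force"],s["ft_torque"]]);capture("side")
print(np.round(f,2),s["tcp_pos"])
E
```

```text
clock: 11.27
tcp_pos: [0.4763, -0.1644, 0.1855]
ee_rot: [[-0.876, 0.482, 0.0], [0.482, 0.876, -0.0], [-0.0, 0.0, -1.0]]
force: [-1.3, -0.1, 1.3]
gripper_width: 0.0237
clock: 11.6
tcp_pos: [0.477, -0.1648, 0.1837]
ee_rot: [[-0.876, 0.482, 0.0], [0.482, 0.876, -0.0], [-0.0, 0.0, -1.0]]
force: [-0.5, 0.7, 2.0]
gripper_width: 0.0236
[[-0.51  0.71  1.97  0.04  0.08  0.1 ]
 [-0.68  0.16  2.23  0.06  0.19 -0.04]
 [-0.34  0.47  1.89  0.08  0.13 -0.01]
 [-0.36  0.5   1.69  0.09  0.1  -0.01]] [ 0.47697119 -0.16481604  0.18369136]
```

```bash
python3 -m jog '[[[0.014,-0.008,-0.037],0,-1],[[0.028,-0.016,-0.073],0,-1],[[0.036,-0.02,-0.092],0,-1],[[0.036,-0.02,-0.092],0,-1],[[0.036,-0.02,-0.092],0,-1]]' 40
python3 - <<'E'
from h import *
f=[];a=np.array([-.36,.196,.912])
ims=[];S=np.array([.5165,-.186,.1095])
cal=get_calibration("wrist");p,d=capture("wrist")
m=np.zeros(d.shape,bool);m[300:375,245:315]=1
q=cloud("wrist",m,d,cal)
for _ in range(8):
    o=q.mean(0);n=np.linalg.svd(q-o)[2][2];n*=np.sign(n[2]);e=abs((q-o)@n);q=q[e<max(.0015,2*np.median(e))]
c=(q.max(0)+q.min(0))/2;N=np.array([-.3777,.2159,.9004]);t=c-.134*n;h=(t-S)@N
print("lean",np.arccos(n[2]),"angle to N",np.arccos(n@N),"unpressed tip",t,"depth",h,"lateral",(t-S)-h*N)
for cam in("scene","side"):
    s=read_state();f.append(s["force"]);p,d=capture(cam)
    K=get_calibration(cam);u=K["K"]@(K["view"]@np.r_[S,1])[:3];u=(u[:2]/u[2]).astype(int)
    ims.append(cv2.resize(p[u[1]-40:u[1]+40,u[0]-40:u[0]+40],(400,400),interpolation=2))
f.append(read_state()["force"]);print(np.round(f,2),np.array(f)@a,s["tcp_pos"])
cv2.imwrite("pics/c6.png",cv2.hconcat(ims))
E
```

```text
clock: 12.22
tcp_pos: [0.4779, -0.1653, 0.1814]
ee_rot: [[-0.876, 0.482, 0.0], [0.482, 0.876, -0.0], [-0.0, 0.0, -1.0]]
force: [-1.1, 1.1, 3.7]
gripper_width: 0.0237
lean 0.42363094646465344 angle to N 0.027297228915064933 unpressed tip [ 0.51903737 -0.18859911  0.10292711] depth -0.007437743697825671 lateral [-0.00027186 -0.0009933   0.00012405]
[[-1.2   0.84  2.18]
 [-1.33  0.47  3.6 ]
 [-1.6   1.3   3.02]] [2.58828379 3.85044155 3.58608821] [ 0.47786479 -0.16531479  0.18136376]
```

View pics/c6.png

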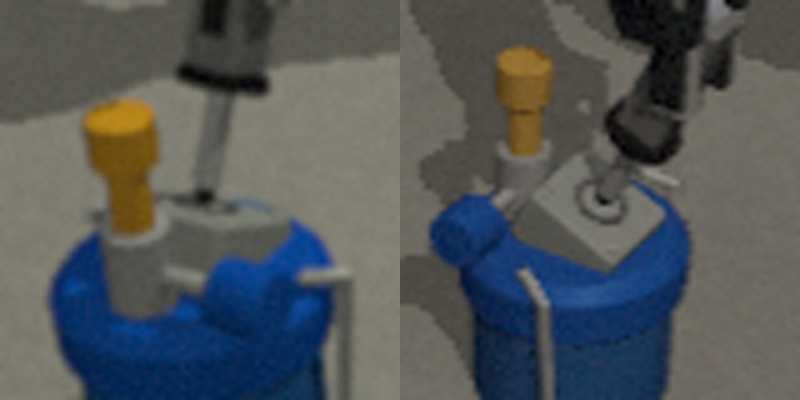

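The nose is in the ring's centre, the angle is 0.03 rad off the normal, and the push is about 3.5 N. I'm handing in.

```bash
python3 -c "
from rig import *
print(sign_off())"
```

```text
the job is handed in; nothing more can be done
None
```

The job is handed in with the probe held on the burner's spot; no verdict was reported.

- **Cap:** I pressed it with the shut fingers to its full 6 mm (about 15 N), with the fingers about 12 mm off its centre. It sprang back to about 161 mm.
- **Tilt:** the moves can only turn the tool about the vertical. I gripped the largest probe lightly, raised it part-way and tilted it in the fingers against the holder's rim. Then I drew it clear.
- **Last checks:** the nose sits in the ring, with the probe's axis about 1 mm off the measured centre and 0.03 rad from the face's normal. The wrist force along the probe read 2.6 to 3.9 N, which is about half-way in.
- **Disagreement:** the camera estimate put the nose about 7 mm in, against about 5 mm from the force. Both are within the 1.5 to 9 mm allowed.
- **Not checked:** I did not measure the bystanders again at the end, but nothing came near them. I last measured the cap just before gripping the probe.

The clock stood at about 12.4 s of the 45 s.

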